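Flip a ratchet clamp to tighten and pump it until the housing is held snug

TASK

The aluminium housing lies loose in the ratchet clamp on the bench, and the ratchet is still set to release. Flip the small direction lever on the ratchet head over to its tightening side, then swing the handle back and forth until the sprung pad has pushed the housing against the back stop and holds it snugly, about 50 N, without ever crushing it. Let go of the handle, leave the direction lever on the tightening side and do not disturb the other things on the bench.

Things in the scene. Friction and masses are not known exactly. Their poses are not given: they have to be found in the camera images.
- clamp: grey base plate of the ratchet clamp, fixed to the bench, 110 x 300 x 12 mm. Origin: on the bench under the ratchet's upright axis; the plate spans y = -70 to +230 mm. Its +y runs from the ratchet to the jaw, the housing and the back stop; its -x side faces the robot (yaw within 0.15 rad of the bench's). z up. The handle points to its -y side.
- axis (a point): point on the ratchet's upright axis, 47 mm above the bench (half-way up the handle bar). The handle's round head, 48 mm across, turns about it; the nut on top ends 58 mm above the bench.
- handle (a joint): angle of the ratchet handle about the axis, rad: 0 = along the clamp's -y; positive = swung anticlockwise seen from above, its end moving away from the robot (+x). End stops at -0.52 and +0.52. Flat bar 26 mm wide, top 51 mm above the bench, ends 166 mm from the axis. Swinging it free takes 0.5 to 3 N at the grip.
- grip_mid (a point): middle of the upright round black grip that spins freely on the handle's end, 150 mm from the ratchet axis: 26 mm diameter (20 at the foot), 48 mm tall, from 52 to 100 mm above the bench; this point is 76 mm above the bench, on its centre line.
- selector (a joint): angle of the steel direction lever on the handle, rad, relative to the handle: about -0.45 = release (as found), +0.45 = tightening; end stops there; it stays where it is left. Its pin is on the handle, 60 mm from the ratchet axis; it points from there back towards the axis. Positive = anticlockwise from above: the tab travels to the clamp's -x (robot) side, 31 mm in all. Takes 2 to 6 N.
- thumb_tab (a point): centre of the upright thumb tab at the free end of the direction lever, 36 mm from the lever's pin: 12 mm along the lever, 10 mm across, 30 mm tall, from 52 to 82 mm above the bench; this point is 71 mm above the bench.
- spindle: steel ratchet wheel under the handle, 84 mm diameter, 18 teeth, top at 40 mm; origin as the clamp's. Direction lever on tightening: the handle's positive swing drives wheel and jaw, 15 mm of jaw travel per rad, after up to 0.35 rad lost until the pawl catches; the negative swing clicks back freely. On release: the reverse. A brake holds the jaw up to 75 N when the handle is let go or swung back.
- jaw: dark steel jaw with the rack that the wheel drives; origin on the bench. With the pad still free, driving it takes about 8 N at the handle's grip in motion; when the swing is paused under load about 5 N remain. Add 1 N for every 10 N of clamping: paused at 50 N some 10 N, at 90 N some 14 N. 20 to 40 mm of travel is needed, two to five swings.
- pad: steel pressure pad on the jaw, 50 x 6 x 34 mm, on stiff springs (20 N per mm, up to 6.5 mm). Origin: centre of its face, 30 mm above the bench; the face looks along the clamp's +y and moves that way when tightened.
- housing: loose aluminium bearing housing with a round boss on top, lying on the base plate between pad and back stop: 60 mm along the clamp's x, 46 mm along its y, 36 mm high (46 with the boss), about 0.35 kg; origin at the centre of its underside, 12 mm above the bench. Pressing it with more than 95 N crushes it.
- stop: fixed dark steel back stop on the base plate, 70 x 22 x 40 mm; origin: middle of the lower edge of the face that looks towards the pad.
- spray_can: bystander: spray can, 52 mm diameter, 150 mm tall; origin at the centre of its underside.
- tape_roll: bystander: black tape roll lying flat, 90 mm diameter, 40 mm high; origin at the centre of its underside.
- meter: bystander: orange hand-held meter lying flat, 75 x 140 x 32 mm; origin at the centre of its underside.
- screwdriver: bystander: screwdriver lying flat, about 200 mm long; origin on its underside, near its middle.
Not all that is in view belongs to the job. Of the things like the housing, leave any that is blue; of the rest the larger one is meant.

How it is judged:
On the way, in this order (a step that is already met when the one before it is completed fails the run):
1. the direction lever is flipped to its tightening side (value of joint selector above 0.3 rad), for 0.2 s.
2. the pad has been driven forward by at least 15 mm (distance of pad from where it was at the start of the episode above 0.015 m), for 0.1 s.
3. the housing is pressed against the back stop (contact force between pad and housing above 30 N and contact force between housing and stop above 25 N), for 0.1 s.
At the end, for the whole second after the job is handed in: The pad presses the housing with 30 to 75 N against the back stop (at least 25 N there), the housing lies flat (within 0.1 rad) and at rest, and the direction lever is on the tightening side (above +0.3 rad) (all of step 3 and contact force between pad and housing below 75 N and angle between housing's own z axis and vertical below 0.1 rad and value of joint selector above 0.3 rad and linear speed of housing below 0.01 m/s); the robot touches nothing.
It fails at once if the housing is crushed: the pad presses it with more than 95 N (contact force between pad and housing above 95 N).
It fails at once if a bystander is moved by more than 30 mm (distance of any of spray_can, tape_roll, meter, screwdriver from where it was at the start of the episode above 0.03 m).
It also fails if it takes over 67 s, if anything falls off the work surface, if the arm or the gripper's body presses on something with over 40 N, if the wrist force passes 120 N, or if a joint passes its speed limit or range.

ROBOT

A 6-joint arm with a two-finger parallel gripper is mounted at the origin on the work surface. World frame = base frame: x ahead of the robot, y to its left, z up, the work surface at z = 0. Lengths are in m, angles in rad, forces in N, time in s.
With the tool pointing down it reaches from about 0.3 to 0.775 m from the base axis. Payload 14.6 kg.
Tool frame: the origin (TCP) lies at the very end of the fingers, on their centre line; the grasp point (between the pads) lies 19 mm behind it (ctrl.hold_point_z is the distance from the TCP to the grasp point, in m); x points along the fingers, y is the direction in which the jaws open and shut, and the axes are right-handed (so a half turn about x gives the same grasp; the last joint's range is limited). The gripper opens to 94 mm and grips with 3 to 60 N. Pads are 16 mm wide; open, the fingers measure 119 mm over their backs; the gripper's body (75 mm by 177 mm) begins 78 mm behind the grasp point.
Start: joints at [1.216, 0.3, 1.521, -0, 1.321, -0.067], TCP at [0.156, 0.527, 0.205] pointing down, gripper open.
Joint ranges: [-3.03, 3.03], [-0.79, 2.21], [0.23, 2.52], [-1.04, 4.18], [0, 3.07], [-2.55, 2.55]. Speed limits (rad/s): [2.22, 2.22, 2.57, 3.14, 3.14, 3.14].

INTERFACE

Orientations are given as [roll, pitch, yaw] about the fixed x, y, z axes, in that order (R = Rz(yaw) Ry(pitch) Rx(roll)).
In Python, from station import get_obs, camera, ticket, ctrl gives the robot as it stands.
- The arm moves only by the tool step_arm, never from a script. Its argument "motion" is a list that holds one entry, the list of rows, each a list of 6 numbers: the shift along the tool's x, y, z in m, then the turn, a rotation vector about the tool's x, y, z in degrees. A call has 1 to 12 rows; each row shifts and turns the commanded pose from where the row before left it, along the tool's axes as they then stand; what a row does not reach is not made up. A row lasts 1/8 s, in which the tool goes at most 62.5 mm and 10.7 degrees, less where a joint would pass 70% of its speed; a pose out of reach is approached as far as the arm can. A call is refused whole if a number of a shift passes 0.0625 or a number of a turn 10.7, either way. A call with a gripper value outside its range is refused whole. "fingers" is the finger opening in m, from 0 to 0.094, set as the call begins (left out, the last holds). The fingers move at their own pace and stop on an object; "squeeze" is the grip in N (left out, the last holds). Time passes only in rows, so rows that do not move let the fingers close. It gives the time, the measured TCP pose, the force and the opening at its end, in the units of the state.
- get_obs(): the state, without advancing time (a new reading comes with each control period).
- camera(name): name is "scene" or "side" or "wrist"; returns a dict with "pixels" (384x512x3 uint8, red, green, blue), "fx", "fy", "cx", "cy" (pixels), "k1" (the pictures are not rectified: a ray, as slopes to the right and down, at radius r is drawn at 1 + k1 r^2 times it, then the intrinsics apply), "extrinsics" (4x4, takes a point from world to camera coordinates); the wrist camera has in their place "T_tool_cam" (4x4, takes a point from camera to tool coordinates, whose origin is the TCP and whose axes are the tool frame's). Camera axes: x right, y up, looking along -z (the intrinsics and any distortion apply to the point x, -y, -z); pixel columns grow to the right and rows downward; lengths in m; the calibration is good to about 2 mm. A picture is of the moment at which its call begins: read the wrist's pose just before it. There is no depth.
- ticket.hand_in(): hands the job in, once; it reports no verdict.
The state is a dict: "time_s": time; "qpos": joint angles; "joint_vel": joint speeds; "tau": joint torques, N m; "ee_pos": TCP position; "eef_rot": TCP orientation; "force": force on the tool from outside, world axes, zero at the start; "moment": the same for the moment, N m; "grip_width": finger opening in m.
Only numpy, scipy, OpenCV 4.12 (cv2) and the standard library are available. Lean on these libraries where they do the work, as an engineer would, in place of code of your own. Each camera call takes 0.05 s, during which the arm holds its last target.

## Working session

There is one attempt and no reset: what is moved stays moved. The work goes in short steps, Python scripts to look and compute and a tool call to move; the robot and the scene stay as the last step left them, time stands still between calls to the robot, and variables do not carry over. Pictures are saved under pics/ and viewed, and the job is handed in when it is done.

Besides the shell and the picture viewer there is one more tool, called after "Emit:" as a command line: name --argument value ..., lists and objects as JSON in quotes. step_arm: Moves the arm, as the interface text tells. Its arguments: {"type":"object","properties":{"motion":{"type":"array","items":{"type":"array","items":{"type":"array","items":{"type":"number"}}}},"fingers":{"type":"number"},"squeeze":{"type":"number"}},"required":["motion"]}

```bash
ls; mkdir -p pics; python3 - <<'E'
from station import get_obs, camera, ticket, ctrl
import cv2
print(get_obs(), ctrl.hold_point_z)
for n in ("scene","side","wrist"):
    c=camera(n); cv2.imwrite(f"pics/{n}0.png",c["pixels"][:,:,::-1])
    print(n,{k:v for k,v in c.items() if k!="pixels"})
E
```

```text
pics
{'time_s': 0.0, 'qpos': array([ 1.21640475e+00,  3.00485765e-01,  1.52156849e+00,  3.24462147e-06,
        1.32072067e+00, -6.65792561e-02]), 'joint_vel': array([-2.10438822e-03,  2.82689117e-04,  6.18387507e-05, -8.70165217e-04,
        5.75273560e-04, -8.93245442e-04]), 'tau': array([ 1.09687312e-04, -5.31815422e+01, -3.52723145e+01,  7.08407722e-02,
        2.44256324e-02, -9.28071904e-05]), 'ee_pos': array([0.15601973, 0.52713178, 0.20488362]), 'eef_rot': array([-1.6400338 ,  1.56961405, -1.92784692]), 'force': array([-0.2162321 ,  0.7696946 ,  0.16338945]), 'moment': array([-0.02207503,  0.04986098,  0.02521046]), 'grip_width': 0.09377057490592233} 0.0188
scene {'fx': 382.4610691599067, 'fy': 382.4610691599067, 'cx': 259.10338894670076, 'cy': 191.24246917263136, 'k1': 0.027137723815859962, 'extrinsics': array([[ 0.36010713,  0.93287324, -0.00838851, -0.21825278],
       [-0.81241184,  0.31800146,  0.48873518,  0.41091541],
       [ 0.45859553, -0.1691821 ,  0.87239186, -1.41880282],
       [ 0.        ,  0.        ,  0.        ,  1.        ]])}
side {'fx': 388.175917480117,
[... 157 characters left out ...]
111169,  0.52644228],
       [ 0.08096853, -0.50029988,  0.86205808, -0.11389363],
       [-0.1398885 ,  0.85063304,  0.50680828, -0.92994007],
       [ 0.        ,  0.        ,  0.        ,  1.        ]])}
wrist {'fx': 292.55488867412566, 'fy': 292.55488867412566, 'cx': 254.31416254493436, 'cy': 183.4349815334125, 'k1': -0.05524960969805524, 'T_tool_cam': array([[ 8.28430388e-04,  2.33691849e-01, -9.72310359e-01,
        -1.79869548e-01],
       [ 9.99999648e-01, -3.21245802e-04,  7.74811833e-04,
         6.30615391e-05],
       [-1.31283411e-04, -9.72310658e-01, -2.33692033e-01,
        -6.71774588e-02],
       [ 0.00000000e+00,  0.00000000e+00,  0.00000000e+00,
         1.00000000e+00]])}
```

View pics/scene0.png

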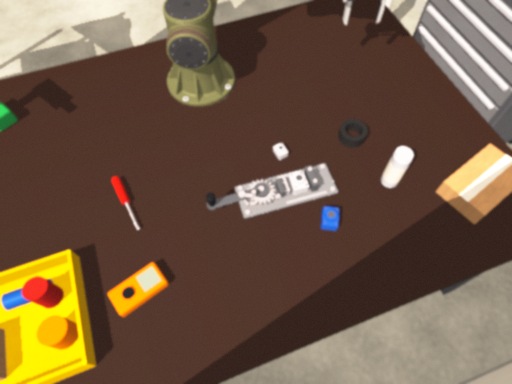

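View pics/side0.png

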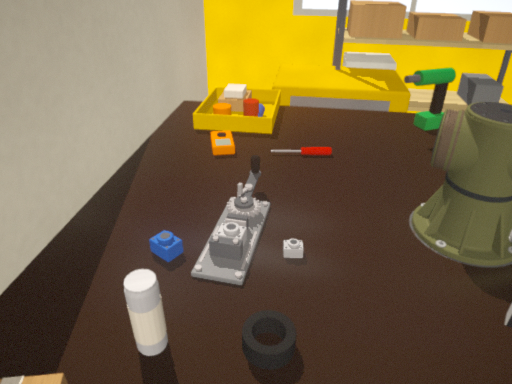

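View pics/wrist0.png

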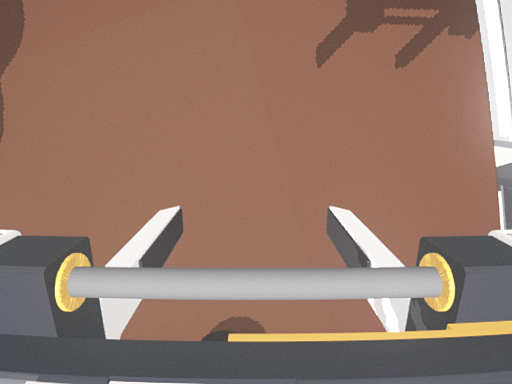

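The scene view shows the clamp at about (240–338, 165–215), with the grip at (211,200). The side view has the clamp at (200–270, 160–285), with the grip at (255,163). The arm is clear of the clamp. Next I'll enlarge both.

```bash
cat > h.py <<'E'
import numpy as np, cv2
from station import get_obs, camera, ticket, ctrl
from scipy.spatial.transform import Rotation as Ro
def cam(n):
    o=get_obs(); c=camera(n)
    if n=="wrist":
        T=np.eye(4);T[:3,:3]=Ro.from_euler('xyz',o["eef_rot"]).as_matrix();T[:3,3]=o["ee_pos"]
        c["W"]=T@c["T_tool_cam"]
    else: c["W"]=np.linalg.inv(c["extrinsics"])
    return c
def ray(c,u,v):
    d=np.array([(u-c["cx"])/c["fx"],(v-c["cy"])/c["fy"]]); s=d.copy()
    for _ in range(20): s=d/(1+c["k1"]*(s@s))
    r=c["W"][:3,:3]@np.array([s[0],-s[1],-1]); return c["W"][:3,3],r/np.linalg.norm(r)
def onz(c,u,v,z):
    o,r=ray(c,u,v); return o+r*(z-o[2])/r[2]
def proj(c,p):
    q=np.linalg.inv(c["W"])@np.append(p,1); s=np.array([q[0],-q[1]])/-q[2]; s=s*(1+c["k1"]*(s@s))
    return np.array([s[0]*c["fx"]+c["cx"],s[1]*c["fy"]+c["cy"]])
def crop(c,name,u0,v0,w,h,f):
    im=c["pixels"][v0:v0+h,u0:u0+w,::-1]
    cv2.imwrite("pics/"+name,cv2.resize(im,None,fx=f,fy=f,interpolation=cv2.INTER_CUBIC))
def tri(c1,p1,c2,p2):
    o1,r1=ray(c1,*p1);o2,r2=ray(c2,*p2)
    A=np.stack([r1,-r2],1);t=np.linalg.lstsq(A,o2-o1,rcond=None)[0]
    a=o1+r1*t[0];b=o2+r2*t[1];return (a+b)/2,np.linalg.norm(a-b)
E
python3 - <<'E'
from h import *
c=cam("scene");crop(c,"s1.png",195,145,155,85,5)
c=cam("side");crop(c,"d1.png",185,145,100,145,4)
E
```

```text
(no output)
```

View pics/s1.png

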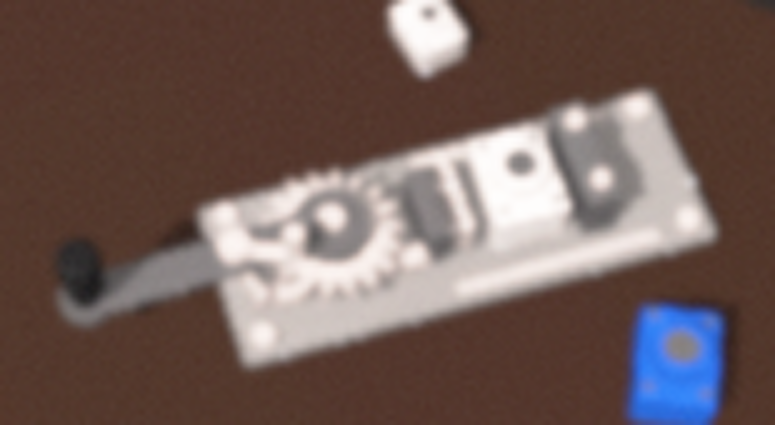

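View pics/d1.png

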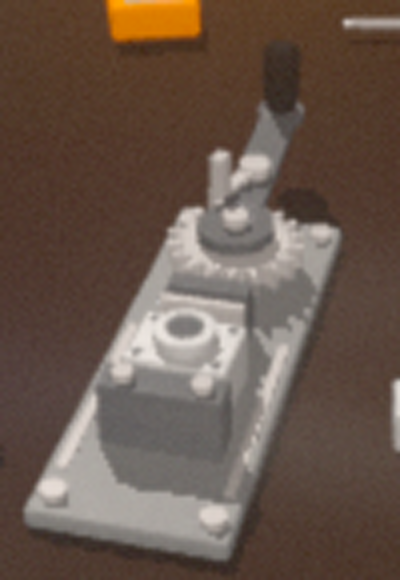

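```bash
python3 - <<'E'
from h import *
s=cam("scene");d=cam("side")
S=lambda x,y:(195+(x+.5)/5-.5,145+(y+.5)/5-.5)
D=lambda x,y:(185+(x+.5)/4-.5,145+(y+.5)/4-.5)
P=np.array([onz(s,*S(*q),.012)[:2] for q in [(198,208),(245,367),(652,88),(717,238)]])
print(P); print("w",np.linalg.norm(P[0]-P[1]),np.linalg.norm(P[2]-P[3]),"l",np.linalg.norm(P[0]-P[2]),np.linalg.norm(P[1]-P[3]))
Q=np.array([onz(d,*D(*q),.012)[:2] for q in [(338,228),(190,207),(232,552),(28,517)]]);print("side",Q)
def fit(P):
    L=np.array([[-.055,-.07],[.055,-.07],[-.055,.23],[.055,.23]])
    A=L-L.mean(0);B=P-P.mean(0)
    y=np.arctan2((A[:,0]*B[:,1]-A[:,1]*B[:,0]).sum(),(A*B).sum()); R=np.array([[np.cos(y),-np.sin(y)],[np.sin(y),np.cos(y)]])
    t=P.mean(0)-R@L.mean(0);print("yaw",y,"org",t,"res",np.linalg.norm(L@R.T+t-P,axis=1));return y,R,t
fit(P);fit(Q);y,R,t=fit((P+Q)/2)
pts={"griptop":((78,248),(282,46)),"nut":((332,215),(236,215)),"pin":((232,244),(256,167)),"tabtop":((297,230),(220,156))}
for k,(a,b) in pts.items():
    p,e=tri(s,S(*a),d,D(*b)); print(k,p,e,"local",R.T@(p[:2]-t))
    print("   ",onz(s,*S(*a),.1 if 'g' in k else .082),onz(d,*D(*b),.1 if 'g' in k else .082))
E
```

```text
[[ 0.48054664 -0.03394224]
 [ 0.59303334 -0.04390381]
 [ 0.5027982   0.26558179]
 [ 0.61617983  0.25436591]]
w 0.1129269301071338 0.1139350211199141 l 0.30034942618391103 0.2991664826256205
side [[ 0.48151761 -0.03457861]
 [ 0.58262    -0.04435114]
 [ 0.49967831  0.26615754]
 [ 0.60651153  0.25881116]]
yaw -0.07795245487752274 org [0.54190962 0.03076835] res [0.00133942 0.00184288 0.00251064 0.00208536]
yaw -0.07093826661556935 org [0.53691156 0.03171094] res [0.00444417 0.00480054 0.00174028 0.00222093]
yaw -0.07444749106169464 org [0.53941038 0.03123917] res [1.68972940e-03 1.91319522e-03 1.25339894e-03 7.96957642e-05]
griptop [ 0.53141505 -0.11639146  0.10127956] 0.00020123228798716488 local [ 0.00300739 -0.14781638]
    [ 0.53057762 -0.11635405  0.1       ] [ 0.53184768 -0.11881967  0.1       ]
nut [0.53876271 0.03175378 0.05765565] 0.0020568354363503516 local [-0.00068415  0.00046502]
    [0.55286581 0.02711644 0.082     ] [0.53138001 0.06821991 0.082     ]
pin [ 0.535653   -0.02935592  0.0564199 ] 0.0007832554008304962 local [ 0.00076001 -0.06070671]
    [ 0.5498397  -0.03283451  0.082     ] [0.52855827 0.01251555 0.082     ]
tabtop [0.55356875 0.00447333 0.08215503] 0.0024832206495335155 local [ 0.01610996 -0.02563862]
    [0.55478159 0.00489499 0.082     ] [0.55272177 0.00294834 0.082     ]
```

```bash
cat >> h.py <<'E'
YAW=-0.0745; ORG=np.array([0.5394,0.0314]); RC=np.array([[np.cos(YAW),-np.sin(YAW)],[np.sin(YAW),np.cos(YAW)]])
def w(l): return ORG+RC@np.array(l)
def l(p): return RC.T@(np.array(p[:2])-ORG)
def tool():
    o=get_obs(); return o["ee_pos"],Ro.from_euler('xyz',o["eef_rot"]).as_matrix(),o
def delta(p,yaw_y=None):
    "tool-frame shift to world p ; yaw_y: wanted world direction angle of tool y"
    e,R,o=tool(); print("t",o["time_s"],"ee",e.round(4),"loc",l(e).round(4),"f",o["force"].round(2),"w",o["grip_width"])
    print("tool x",R[:,0].round(3),"y",R[:,1].round(3),"z",R[:,2].round(3))
    print("shift in tool axes",(R.T@(np.array(p)-e)).round(4))
    if yaw_y is not None:
        T=np.array([[0,np.cos(yaw_y),0],[0,np.sin(yaw_y),0],[-1,0,0]]);T[:,2]=np.cross(T[:,0],T[:,1])
        print("rotvec deg",np.degrees(Ro.from_matrix(R.T@T).as_rotvec()).round(2),"shift in target axes",(T.T@(np.array(p)-e)).round(4))
E
python3 - <<'E'
from h import *
tab=w((.0157,-.0276)); print(tab)
delta([*tab,.15],YAW); delta([*tab,.15],YAW+np.pi)
E
```

```text
[0.55300215 0.00270799]
t 0.35 ee [0.1561 0.5273 0.2053] loc [-0.4192  0.466 ] f [-0.06  0.02 -0.44] w 0.09369402575660427
tool x [-0. -0. -1.] y [ 0.284  0.959 -0.   ] z [ 0.959 -0.284 -0.   ]
shift in tool axes [ 0.0554 -0.3903  0.5295]
rotvec deg [7.778e+01 1.000e-02 2.000e-02] shift in target axes [0.0553 0.4349 0.4936]
t 0.35 ee [0.1561 0.5273 0.2053] loc [-0.4192  0.466 ] f [-0.06  0.02 -0.44] w 0.09369402575660427
tool x [-0. -0. -1.] y [ 0.284  0.959 -0.   ] z [ 0.959 -0.284 -0.   ]
shift in tool axes [ 0.0554 -0.3903  0.5295]
rotvec deg [-1.0222e+02 -2.0000e-02  1.0000e-02] shift in target axes [ 0.0553 -0.4349 -0.4936]
```

Emit:
step_arm --motion '[[[0, -0.0031, 0.0585, 6.1, 0, 0], [0, -0.0031, 0.0585, 6.1, 0, 0], [0, -0.0031, 0.0585, 6.1, 0, 0], [0, -0.0031, 0.0585, 6.1, 0, 0], [0, -0.0031, 0.0585, 6.1, 0, 0], [0, -0.0031, 0.0585, 6.1, 0, 0], [0, -0.0031, 0.0585, 6.1, 0, 0], [0, -0.0031, 0.0585, 6.1, 0, 0], [0, -0.0031, 0.0585, 6.1, 0, 0], [0, -0.0031, 0.0585, 6.1, 0, 0], [0, -0.0031, 0.0585, 6.1, 0, 0], [0, -0.0031, 0.0585, 6.1, 0, 0]]]' --fingers 0.034

```text
time_s: 1.85
ee_pos: [0.5506, 0.0007, 0.2054]
eef_rot: [1.222, 1.571, -0.346]
force: [1.0, -0.2, -0.8]
grip_width: 0.0337
```

Emit:
step_arm --motion '[[[0, 0, 0, 4.6, 0, 0], [0, 0, 0, 0, 0, 0]]]'

```text
time_s: 2.1
ee_pos: [0.5505, 0.0022, 0.2054]
eef_rot: [-2.159, 1.571, 2.478]
force: [-1.1, 0.9, -0.4]
grip_width: 0.034
```

```bash
python3 - <<'E'
from h import *
delta([*w((.0157,-.0276)),.064],YAW)
c=cam("wrist"); crop(c,"w1.png",0,0,512,384,1.5)
for q in [(.0157,-.0276),(0,0),(0,-.06)]: print(proj(c,[*w(q),.08]))
E
```

```text
t 2.1 ee [0.5505 0.0022 0.2054] loc [ 0.0132 -0.0283] f [-1.08  0.85 -0.42] w 0.03401947772016973
tool x [-0.  0. -1.] y [ 0.997 -0.075 -0.   ] z [-0.075 -0.997 -0.   ]
shift in tool axes [ 0.1414  0.0025 -0.0007]
rotvec deg [-0.05 -0.01  0.01] shift in target axes [ 0.1414  0.0025 -0.0007]
[256.47633195 177.13131918]
[241.50193383 151.37625204]
[242.09853639 206.06702157]
```

View pics/w1.png

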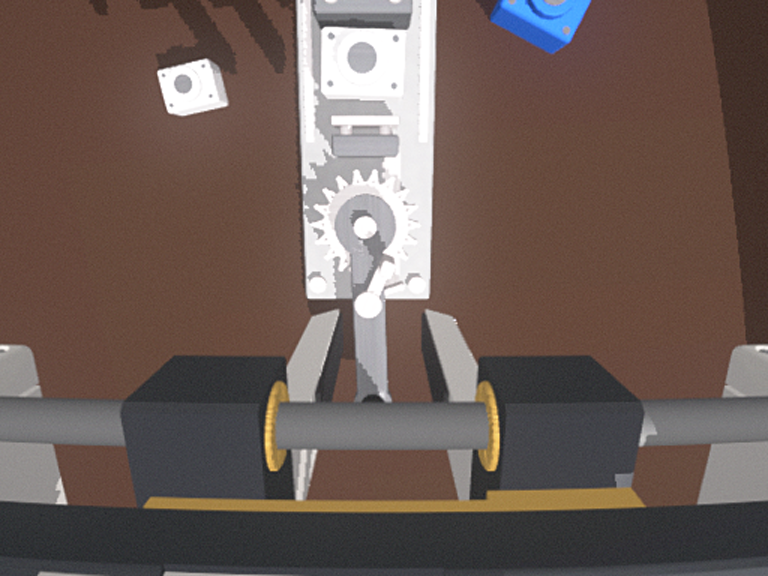

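The wrist view agrees with the measurement: the tab is at (258,177) against a predicted (256,177), and the nut is at (243,151). Next I lower the fingers around the tab.

Emit:
step_arm --motion '[[[0.04, 0.003, 0, 0, 0, 0], [0.04, 0, 0, 0, 0, 0], [0.03, 0, 0, 0, 0, 0], [0.02, 0, 0, 0, 0, 0], [0.011, 0, 0, 0, 0, 0], [0, 0, 0, 0, 0, 0]]]'

```text
time_s: 2.9
ee_pos: [0.5534, 0.0028, 0.0642]
eef_rot: [-1.526, 1.57, 3.113]
force: [0.7, 0.8, 0.3]
grip_width: 0.034
```

Emit:
step_arm --motion '[[[0, -0.006, 0, 0, 0, 0], [0, -0.006, 0, 0, 0, 0], [0, -0.006, 0, 0, 0, 0], [0, -0.006, 0, 0, 0, 0], [0, -0.006, 0, 0, 0, 0], [0, -0.006, 0, 0, 0, 0], [0, -0.006, 0, 0, 0, 0], [0, 0, 0, 0, 0, 0]]]'

```text
time_s: 3.9
ee_pos: [0.511, 0.0055, 0.0643]
eef_rot: [-1.533, 1.57, 3.104]
force: [0.8, -0.2, 0.2]
grip_width: 0.0338
```

```bash
python3 - <<'E'
from h import *
delta([*w((0,-.15)),.15],YAW)
c=cam("side");crop(c,"d2.png",185,115,120,145,4)
c=cam("wrist"); crop(c,"w2.png",0,0,512,384,1.5)
E
```

```text
t 3.9 ee [0.511  0.0055 0.0643] loc [-0.0264 -0.028 ] f [ 0.81 -0.18  0.15] w 0.03382606115256493
tool x [-0.001  0.    -1.   ] y [ 0.997 -0.075 -0.001] z [-0.075 -0.997  0.   ]
shift in tool axes [-0.0857  0.0264  0.122 ]
rotvec deg [-0.03  0.    0.06] shift in target axes [-0.0857  0.0264  0.122 ]
```

View pics/w2.png

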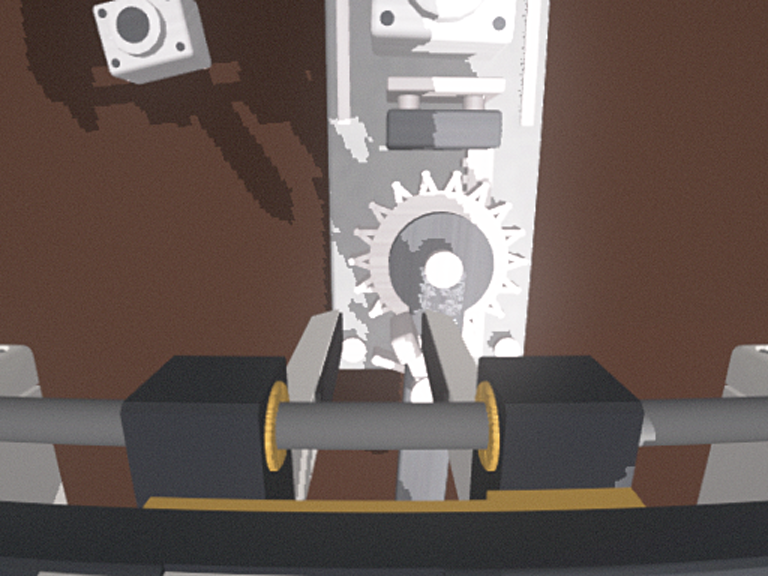

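View pics/d2.png

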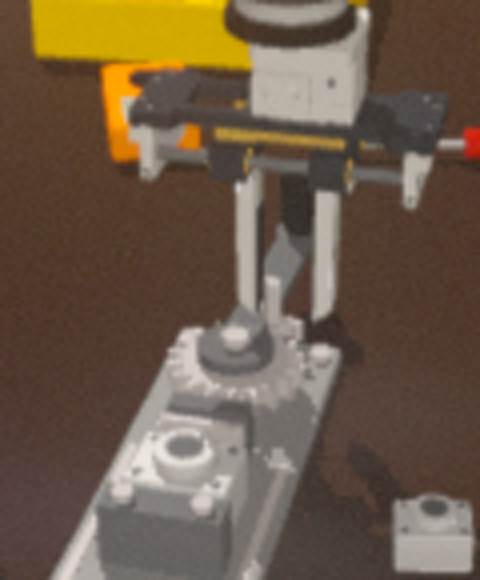

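The tab is now on the robot side of the handle, at (402,335) in the wrist view, and the handle has swung slightly negative. I'll push a little further to seat the lever on its stop.

Emit:
step_arm --motion '[[[0, -0.005, 0, 0, 0, 0], [0, -0.005, 0, 0, 0, 0], [0, -0.003, 0, 0, 0, 0], [0, 0, 0, 0, 0, 0]]]'

```text
time_s: 4.5
ee_pos: [0.4996, 0.007, 0.0649]
eef_rot: [1.891, 1.568, 0.246]
force: [5.2, 4.0, 1.0]
grip_width: 0.0344
```

Emit:
step_arm --motion '[[[0, 0.01, 0, 0, 0, 0], [-0.05, 0, 0, 0, 0, 0], [-0.06, 0, 0, 0, 0, 0], [-0.03, 0, 0.0, 0, 0, 0], [0, 0, 0, 0, 0, 0]]]' --fingers 0.06

```text
time_s: 5.12
ee_pos: [0.5096, 0.0056, 0.2063]
eef_rot: [1.552, 1.567, -0.094]
force: [0.1, 0.3, -0.8]
grip_width: 0.0599
```

```bash
python3 - <<'E'
from h import *
delta([*w((0,-.15)),.15],YAW)
c=cam("wrist"); crop(c,"w3.png",0,0,512,384,1.5)
E
```

```text
t 5.125 ee [0.5096 0.0056 0.2063] loc [-0.0278 -0.028 ] f [ 0.08  0.34 -0.83] w 0.05991011392503177
tool x [ 0.003 -0.    -1.   ] y [ 0.997 -0.075  0.003] z [-0.075 -0.997  0.   ]
shift in tool axes [0.0564 0.0277 0.122 ]
rotvec deg [-0.03  0.   -0.19] shift in target axes [0.0563 0.0278 0.122 ]
```

View pics/w3.png

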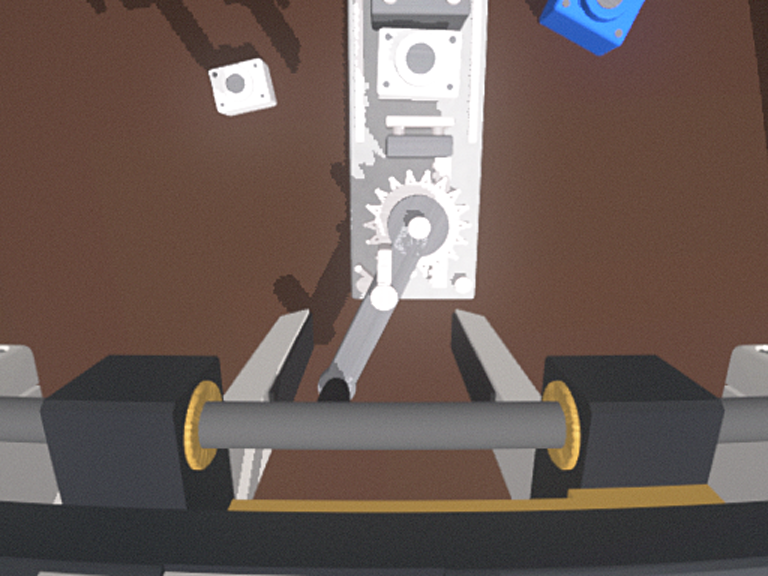

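The lever is flipped: the pin is at (384,297) with the tab straight above it at (384,262), while the handle is turned about -0.47. Now I'll locate the grip.

```bash
python3 - <<'E'
from h import *
c=cam("wrist")
n=onz(c,420/1.5,227.5/1.5,.058); p=onz(c,384/1.5,297.5/1.5,.056); t=onz(c,384.5/1.5,262/1.5,.079)
print("nut",n,l(n),"pin",p,l(p),"tab",l(t)); 
a=p[:2]-n[:2]; print(np.linalg.norm(a))
th=np.arctan2(l(p)[0]-l(n)[0],-(l(p)[1]-l(n)[1]));print("theta",th)
q=l(t)-l(p);print("lever abs",np.arctan2(-q[0],q[1]), "rel",np.arctan2(-q[0],q[1])-th)
g=onz(c,335/1.5,380/1.5,.1);print("griptop",l(g))
s=cam("scene");d=cam("side");crop(s,"s4.png",180,145,170,85,4.5);crop(d,"d4.png",185,105,120,145,4)
G=w((.15*np.sin(th),-.15*np.cos(th)));print(G,proj(s,[*G,.1]),proj(d,[*G,.1]),get_obs()["qpos"])
delta([*G,.15],YAW+th)
E
```

```text
nut [0.53963341 0.02864231 0.058     ] [ 0.00043802 -0.00273267] pin [ 0.50881385 -0.02419185  0.056     ] [-0.02636355 -0.05771421] tab [-0.026162   -0.02461656]
0.06116611364452281
theta -0.453569269601628
lever abs -0.0060892590264194245 rel 0.4474800105752086
griptop [-0.06134738 -0.10577045]
[ 0.46382002 -0.09816723] [209.23540832 173.27375582] [279.41005872 161.38625074] [-6.08098512e-02  2.10519779e-01  1.63908565e+00 -5.99442746e-05
  1.29470370e+00  1.41185913e-02]
t 5.325 ee [0.5082 0.0057 0.2029] loc [-0.0292 -0.0279] f [ 0.44  0.25 -0.73] w 0.060446896676129035
tool x [-0.003  0.    -1.   ] y [ 0.997 -0.075 -0.003] z [-0.075 -0.997  0.   ]
shift in tool axes [ 0.053  -0.0363  0.1069]
rotvec deg [25.96  0.04  0.15] shift in target axes [0.0529 0.014  0.1121]
```

View pics/s4.png

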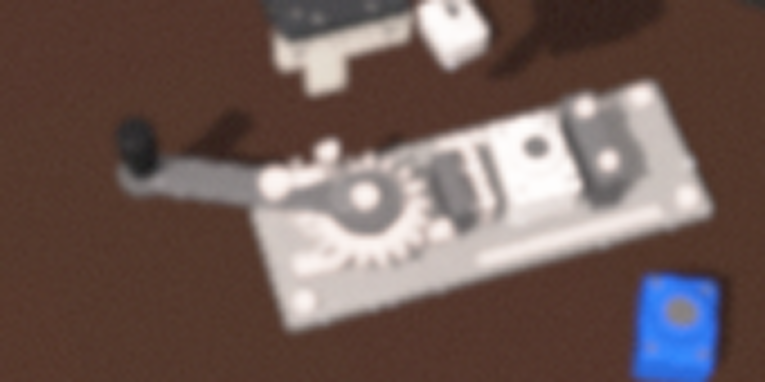

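View pics/d4.png

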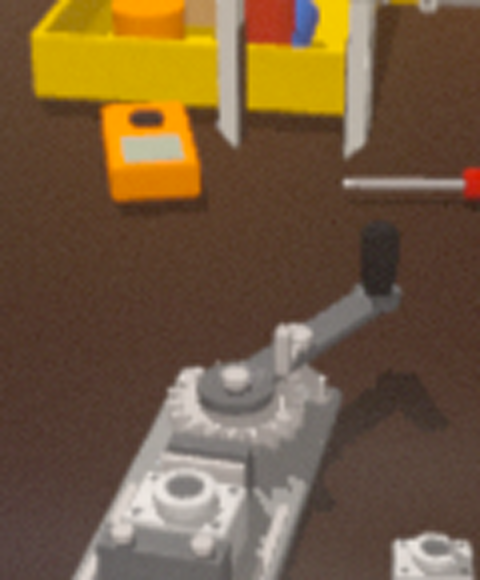

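Emit:
step_arm --motion '[[[0.01, -0.018, 0.0535, 0, 0, 0], [0.01, -0.018, 0.0535, 0, 0, 0], [0.03, 0, 0, 8.65, 0, 0], [0, 0, 0, 8.65, 0, 0], [0, 0, 0, 8.65, 0, 0], [0, 0, 0, 0, 0, 0]]]'

```text
time_s: 6.08
ee_pos: [0.4643, -0.0982, 0.1535]
eef_rot: [-1.305, 1.569, 2.88]
force: [0.4, 0.4, 0.8]
grip_width: 0.0602
```

```bash
python3 - <<'E'
from h import *
th=-.4536
G=w((.15*np.sin(th),-.15*np.cos(th)))
delta([*G,.06],YAW+th)
c=cam("wrist"); crop(c,"w5.png",0,0,512,384,1.5)
E
```

```text
t 6.075 ee [ 0.4643 -0.0982  0.1535] loc [-0.0652 -0.1348] f [0.39 0.38 0.84] w 0.06016081656402632
tool x [-0.002  0.    -1.   ] y [ 0.864 -0.503 -0.002] z [-0.503 -0.864  0.   ]
shift in tool axes [ 0.0935 -0.0003  0.0002]
rotvec deg [0.07 0.03 0.1 ] shift in target axes [ 0.0935 -0.0005  0.0002]
```

View pics/w5.png

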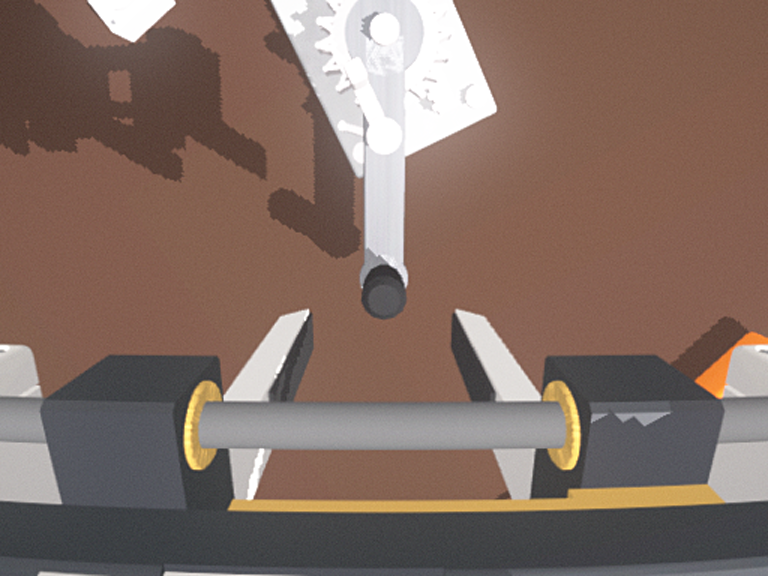

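The grip is centred between the fingers at (383,292). I'll descend and narrow the fingers to a loose straddle.

Emit:
step_arm --motion '[[[0.03, 0, 0, 0, 0, 0], [0.03, 0, 0, 0, 0, 0], [0.02, 0, 0, 0, 0, 0], [0.0135, 0, 0, 0, 0, 0], [0, 0, 0, 0, 0, 0]]]'

```text
time_s: 6.75
ee_pos: [0.4644, -0.0981, 0.0603]
eef_rot: [-1.339, 1.569, 2.847]
force: [0.4, 0.6, -0.4]
grip_width: 0.0601
```

Emit:
step_arm --motion '[[[0, 0, 0, 0, 0, 0], [0, 0, 0, 0, 0, 0], [0, 0, 0, 0, 0, 0], [0, 0, 0, 0, 0, 0]]]' --fingers 0.03 --squeeze 10

```text
time_s: 7.25
ee_pos: [0.4648, -0.0983, 0.0611]
eef_rot: [1.818, 1.57, -0.281]
force: [-0.1, -0.2, 0.5]
grip_width: 0.0299
```

Emit:
step_arm --motion '[[[0, 0.0105, -0.0004, -4, 0, 0], [0, 0.0105, -0.0004, -4, 0, 0], [0, 0.0105, -0.0004, -4, 0, 0], [0, 0.0105, -0.0004, -4, 0, 0], [0, 0.0105, -0.0004, -4, 0, 0], [0, 0.0105, -0.0004, -4, 0, 0]]]'

```text
time_s: 8.0
ee_pos: [0.5235, -0.1176, 0.0608]
eef_rot: [-1.668, 1.568, 2.938]
force: [-7.1, 1.8, 5.3]
grip_width: 0.0296
```

Emit:
step_arm --motion '[[[0, 0.0105, -0.0004, -4, 0, 0], [0, 0.0105, -0.0004, -4, 0, 0], [0, 0.0105, -0.0004, -4, 0, 0], [0, 0.0105, -0.0004, -4, 0, 0], [0, 0.0105, -0.0004, -4, 0, 0], [0, 0.0105, -0.0004, -4, 0, 0]]]'

```text
time_s: 8.75
ee_pos: [0.5859, -0.1114, 0.0609]
eef_rot: [-1.81, 1.568, -3.069]
force: [-8.1, -2.6, 4.4]
grip_width: 0.0304
```

```bash
cat >> h.py <<'E'
def st():
    e,R,o=tool(); q=l(e); th=np.arctan2(q[0],-q[1]); f=o["force"]
    tg=RC@np.array([np.cos(th),np.sin(th)]); rd=RC@np.array([np.sin(th),-np.cos(th)])
    print("t %.2f th %.3f r %.4f z %.4f tooly-YAW %.3f  Ftan %.2f Frad %.2f Fz %.2f w %.4f"%(o["time_s"],th,np.hypot(*q),e[2],np.arctan2(R[1,1],R[0,1])-YAW,f[:2]@tg,f[:2]@rd,f[2],o["grip_width"]))
E
python3 - <<'E'
from h import *
st()
c=cam("scene");crop(c,"s6.png",180,145,170,85,4.5);st();c=cam("side");crop(c,"d6.png",185,125,120,145,4)
E
```

```text
t 8.75 th 0.389 r 0.1502 z 0.0609 tooly-YAW 0.387  Ftan -8.49 Frad -0.04 Fz 4.42 w 0.0304
t 8.80 th 0.396 r 0.1502 z 0.0609 tooly-YAW 0.391  Ftan -3.57 Frad 0.04 Fz 2.41 w 0.0303
```

View pics/s6.png

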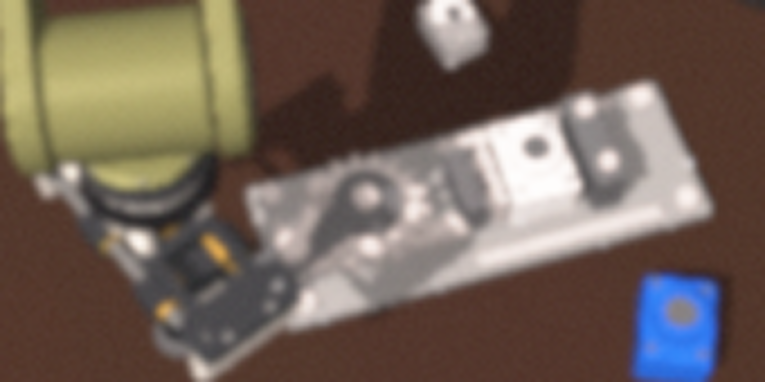

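View pics/d6.png

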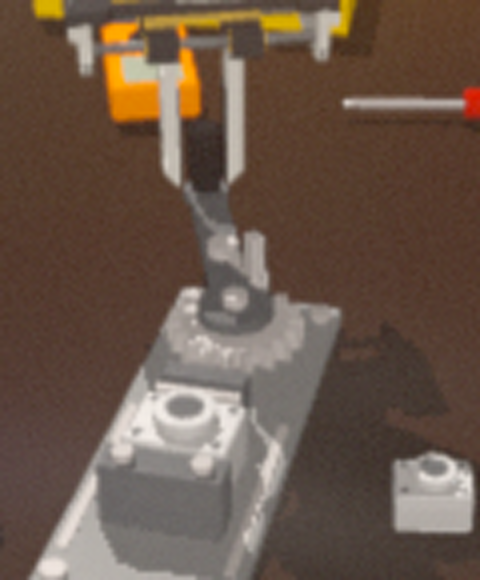

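Emit:
step_arm --motion '[[[0, 0.0105, -0.0004, -4, 0, 0], [0, 0.004, 0, -1.5, 0, 0], [0, 0, 0, 0, 0, 0]]]'

```text
time_s: 9.22
ee_pos: [0.5995, -0.1064, 0.0608]
eef_rot: [-1.776, 1.569, -2.941]
force: [-7.0, -2.2, 2.2]
grip_width: 0.03
```

```bash
python3 - <<'E'
from h import *
st()
E
```

```text
t 9.22 th 0.486 r 0.1503 z 0.0608 tooly-YAW 0.480  Ftan -7.30 Frad -0.80 Fz 2.20 w 0.0300
```

Emit:
step_arm --motion '[[[0, -0.0105, -0.0004, 4, 0, 0], [0, -0.0105, -0.0004, 4, 0, 0], [0, -0.0105, -0.0004, 4, 0, 0], [0, -0.0105, -0.0004, 4, 0, 0], [0, -0.0105, -0.0004, 4, 0, 0], [0, -0.0105, -0.0004, 4, 0, 0], [0, -0.0105, -0.0004, 4, 0, 0]]]'

```text
time_s: 10.1
ee_pos: [0.5278, -0.1177, 0.061]
eef_rot: [1.57, 1.57, -0.087]
force: [0.2, -0.0, 0.4]
grip_width: 0.0298
```

Emit:
step_arm --motion '[[[0, -0.0105, -0.0004, 4, 0, 0], [0, -0.0105, -0.0004, 4, 0, 0], [0, -0.0105, -0.0004, 4, 0, 0], [0, -0.0105, -0.0004, 4, 0, 0], [0, -0.0105, -0.0004, 4, 0, 0], [0, -0.0105, -0.0004, 4, 0, 0], [0, -0.004, 0, 1.5, 0, 0]]]'

```text
time_s: 10.98
ee_pos: [0.4645, -0.0974, 0.0611]
eef_rot: [1.959, 1.57, -0.141]
force: [1.3, 0.2, -0.5]
grip_width: 0.0301
```

```bash
python3 - <<'E'
from h import *
st()
c=cam("scene");crop(c,"s7.png",180,145,170,85,4.5);st();c=cam("side");crop(c,"d7.png",185,125,120,145,4);c=cam("wrist");crop(c,"w7.png",0,0,512,384,1.5)
E
```

```text
t 10.97 th -0.452 r 0.1490 z 0.0611 tooly-YAW -0.455  Ftan 1.02 Frad -0.84 Fz -0.49 w 0.0301
t 11.03 th -0.453 r 0.1489 z 0.0610 tooly-YAW -0.455  Ftan 0.12 Frad -0.23 Fz -0.15 w 0.0297
```

View pics/s7.png

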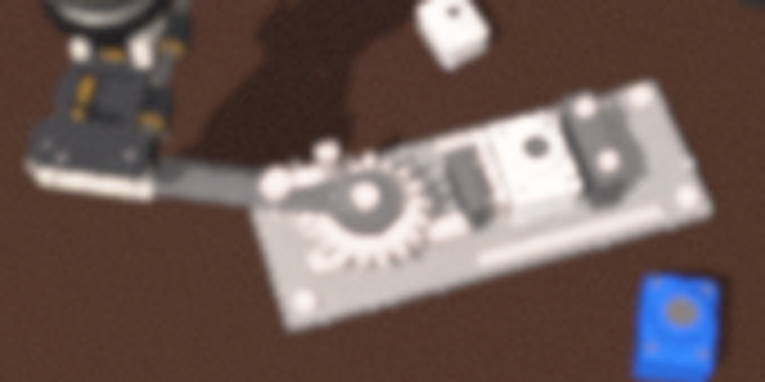

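View pics/d7.png

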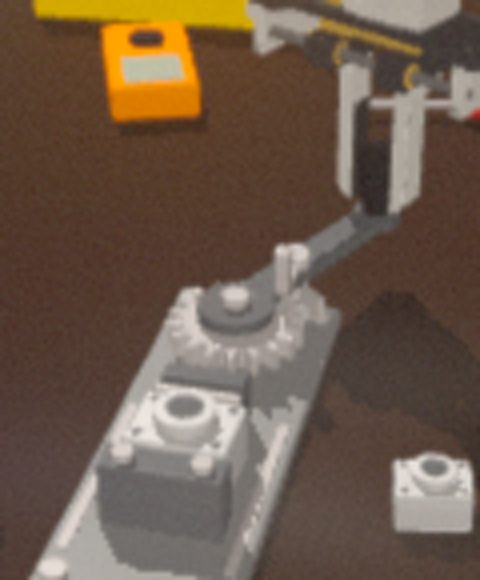

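View pics/w7.png

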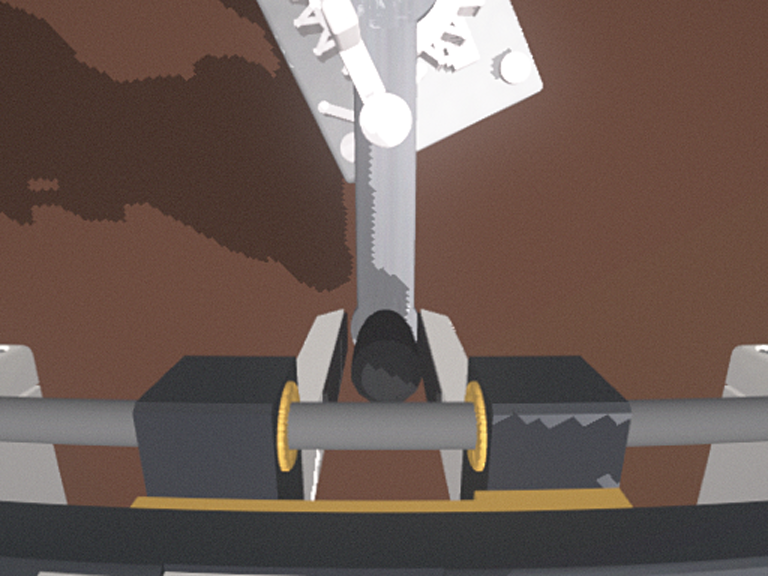

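Emit:
step_arm --motion '[[[0, 0.0105, -0.0004, -4, 0, 0], [0, 0.0105, -0.0004, -4, 0, 0], [0, 0.0105, -0.0004, -4, 0, 0], [0, 0.0105, -0.0004, -4, 0, 0], [0, 0.0105, -0.0004, -4, 0, 0], [0, 0.0105, -0.0004, -4, 0, 0]]]'

```text
time_s: 11.88
ee_pos: [0.5238, -0.117, 0.0607]
eef_rot: [-1.671, 1.568, 2.936]
force: [-8.3, 1.6, 4.8]
grip_width: 0.0299
```

Emit:
step_arm --motion '[[[0, 0.0105, -0.0004, -4, 0, 0], [0, 0.0105, -0.0004, -4, 0, 0]]]'

```text
time_s: 12.12
ee_pos: [0.5448, -0.1178, 0.0607]
eef_rot: [-1.72, 1.568, 3.026]
force: [-9.7, -0.5, 4.7]
grip_width: 0.03
```

Emit:
step_arm --motion '[[[0, 0.0105, -0.0004, -4, 0, 0], [0, 0.0105, -0.0004, -4, 0, 0]]]'

```text
time_s: 12.38
ee_pos: [0.5658, -0.1158, 0.0608]
eef_rot: [-1.742, 1.568, -3.139]
force: [-8.4, -1.6, 5.5]
grip_width: 0.03
```

```bash
python3 - <<'E'
from h import *
st()
c=cam("scene");st();c=cam("side");crop(c,"d8.png",185,155,120,145,4);st()
E
```

```text
t 12.38 th 0.252 r 0.1495 z 0.0608 tooly-YAW 0.248  Ftan -8.55 Frad 0.14 Fz 5.50 w 0.0300
t 12.43 th 0.259 r 0.1495 z 0.0608 tooly-YAW 0.252  Ftan -4.11 Frad 0.06 Fz 2.02 w 0.0300
t 12.47 th 0.256 r 0.1495 z 0.0607 tooly-YAW 0.248  Ftan -3.97 Frad 0.61 Fz 2.89 w 0.0302
```

View pics/d8.png

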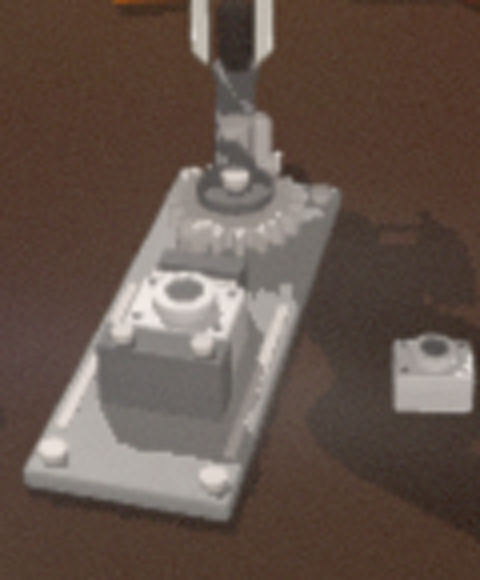

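Emit:
step_arm --motion '[[[0, 0.0105, -0.0004, -4, 0, 0], [0, 0.0105, -0.0004, -4, 0, 0]]]'

```text
time_s: 12.72
ee_pos: [0.586, -0.1108, 0.0607]
eef_rot: [-1.83, 1.569, -3.089]
force: [-8.4, -3.7, 4.4]
grip_width: 0.0303
```

Emit:
step_arm --motion '[[[0, 0.0105, -0.0004, -4, 0, 0], [0, 0.004, 0, -1.5, 0, 0], [0, 0, 0, 0, 0, 0], [0, 0, 0, 0, 0, 0]]]'

```text
time_s: 13.22
ee_pos: [0.5996, -0.1058, 0.0607]
eef_rot: [-1.794, 1.569, -2.959]
force: [-5.3, -2.1, 1.8]
grip_width: 0.0297
```

```bash
python3 - <<'E'
from h import *
st()
c=cam("scene");crop(c,"s9.png",180,145,170,85,4.5);st()
E
```

```text
t 13.22 th 0.488 r 0.1499 z 0.0607 tooly-YAW 0.480  Ftan -5.74 Frad -0.19 Fz 1.84 w 0.0297
t 13.28 th 0.488 r 0.1498 z 0.0607 tooly-YAW 0.480  Ftan -6.12 Frad -0.07 Fz 2.66 w 0.0300
```

View pics/s9.png

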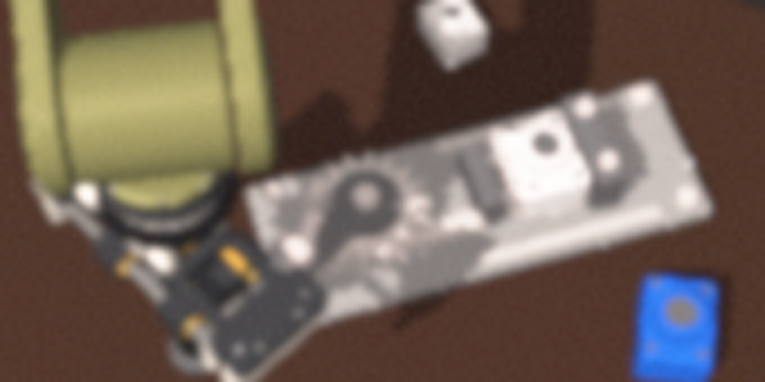

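The housing boss has moved from (537,146) to (546,143), so the pad is pushing it towards the stop. The paused force is about 6 N, so there is little load yet. I'll swing back and take the next swing in small stages.

Emit:
step_arm --motion '[[[0, -0.0105, -0.0004, 4, 0, 0], [0, -0.0105, -0.0004, 4, 0, 0], [0, -0.0105, -0.0004, 4, 0, 0], [0, -0.0105, -0.0004, 4, 0, 0], [0, -0.0105, -0.0004, 4, 0, 0], [0, -0.0105, -0.0004, 4, 0, 0], [0, -0.0105, -0.0004, 4, 0, 0]]]'

```text
time_s: 14.15
ee_pos: [0.5281, -0.117, 0.0609]
eef_rot: [1.6, 1.57, -0.056]
force: [0.4, 0.3, -0.4]
grip_width: 0.0303
```

Emit:
step_arm --motion '[[[0, -0.0105, -0.0004, 4, 0, 0], [0, -0.0105, -0.0004, 4, 0, 0], [0, -0.0105, -0.0004, 4, 0, 0], [0, -0.0105, -0.0004, 4, 0, 0], [0, -0.0105, -0.0004, 4, 0, 0], [0, -0.0105, -0.0004, 4, 0, 0], [0, -0.004, 0, 1.5, 0, 0]]]'

```text
time_s: 15.02
ee_pos: [0.4647, -0.0967, 0.061]
eef_rot: [1.983, 1.57, -0.116]
force: [0.4, 0.2, -0.4]
grip_width: 0.0302
```

```bash
python3 - <<'E'
from h import *
st()
c=cam("scene");crop(c,"s10.png",260,150,90,60,8);st();c=cam("side");crop(c,"d10.png",185,155,120,145,4)
E
```

```text
t 15.03 th -0.453 r 0.1482 z 0.0610 tooly-YAW -0.454  Ftan 0.29 Frad -0.37 Fz -0.41 w 0.0302
t 15.07 th -0.455 r 0.1482 z 0.0610 tooly-YAW -0.455  Ftan 0.24 Frad -0.09 Fz -0.08 w 0.0301
```

View pics/s10.png

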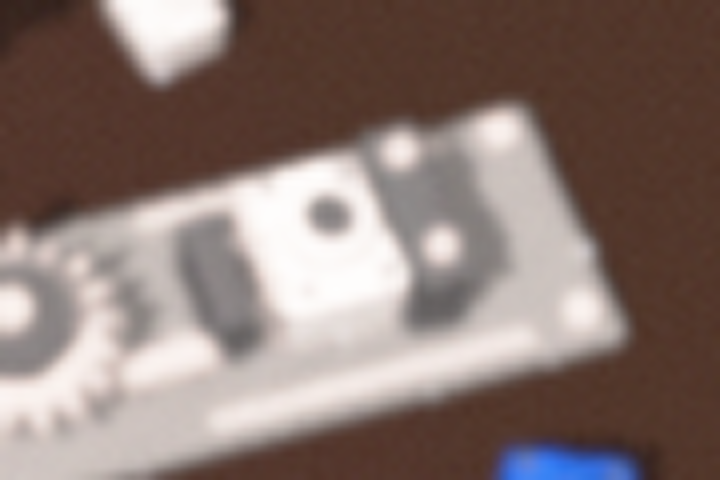

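View pics/d10.png

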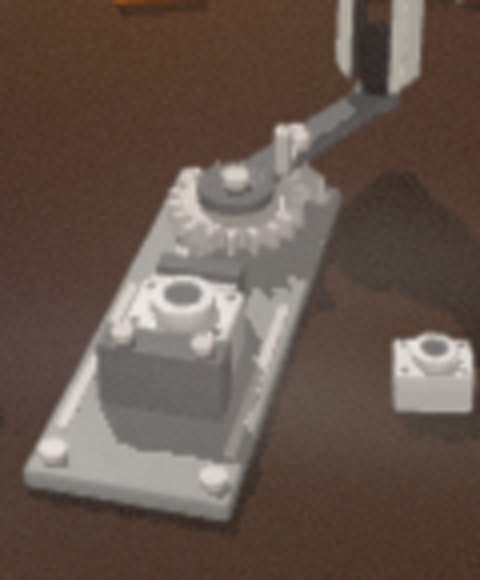

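Emit:
step_arm --motion '[[[0, 0.0105, -0.0004, -4, 0, 0], [0, 0.0105, -0.0004, -4, 0, 0], [0, 0.0105, -0.0004, -4, 0, 0], [0, 0, 0, 0, 0, 0]]]'

```text
time_s: 15.62
ee_pos: [0.4939, -0.1097, 0.0608]
eef_rot: [-1.548, 1.571, 2.847]
force: [-0.1, -0.9, 1.7]
grip_width: 0.0298
```

Emit:
step_arm --motion '[[[0, 0.0052, -0.0001, -2, 0, 0], [0, 0.0052, -0.0001, -2, 0, 0], [0, 0, 0, 0, 0, 0]]]'

```text
time_s: 16.0
ee_pos: [0.5031, -0.1123, 0.0607]
eef_rot: [-1.571, 1.569, 2.894]
force: [-5.0, 0.8, 1.3]
grip_width: 0.03
```

```bash
python3 - <<'E'
from h import *
st()
c=cam("scene")
S=lambda x,y:(260+(x+.5)/8-.5,150+(y+.5)/8-.5)
print("boss",l(onz(c,*S(330,214),.058)))
for q in [(365,140),(408,262)]: print("stop top edge",l(onz(c,*S(*q),.052)))
for q in [(358,150),(410,270)]: print("housing far top edge",l(onz(c,*S(*q),.048)))
E
```

```text
t 16.00 th -0.173 r 0.1482 z 0.0607 tooly-YAW -0.173  Ftan -5.04 Frad 0.41 Fz 1.34 w 0.0300
boss [-0.00159131  0.12575622]
stop top edge [-0.03208909  0.15147776]
stop top edge [0.0233801  0.14808743]
housing far top edge [-0.03092712  0.14862283]
housing far top edge [0.02476402 0.14882658]
```

Emit:
step_arm --motion '[[[0, 0.0052, -0.0001, -2, 0, 0], [0, 0, 0, 0, 0, 0], [0, 0, 0, 0, 0, 0]]]'

```text
time_s: 16.42
ee_pos: [0.508, -0.1134, 0.0607]
eef_rot: [-1.57, 1.569, 2.93]
force: [-4.4, 0.7, 1.0]
grip_width: 0.0299
```

Emit:
step_arm --motion '[[[0, 0.0052, -0.0001, -2, 0, 0], [0, 0, 0, 0, 0, 0], [0, 0, 0, 0, 0, 0]]]'

```text
time_s: 16.8
ee_pos: [0.5131, -0.1145, 0.0607]
eef_rot: [-1.596, 1.569, 2.939]
force: [-5.4, 0.4, 2.1]
grip_width: 0.0298
```

Emit:
step_arm --motion '[[[0, 0.0052, -0.0001, -2, 0, 0], [0, 0, 0, 0, 0, 0], [0, 0, 0, 0, 0, 0]]]'

```text
time_s: 17.18
ee_pos: [0.5181, -0.1153, 0.0607]
eef_rot: [-1.602, 1.569, 2.967]
force: [-6.4, 0.2, 0.3]
grip_width: 0.0298
```

```bash
python3 - <<'E'
from h import *
st()
E
```

```text
t 17.18 th -0.070 r 0.1482 z 0.0607 tooly-YAW -0.069  Ftan -6.33 Frad 0.69 Fz 0.25 w 0.0298
```

Emit:
step_arm --motion '[[[0, 0.0052, 0.0001, -2, 0, 0], [0, 0, 0, 0, 0, 0], [0, 0, 0, 0, 0, 0]]]'

```text
time_s: 17.55
ee_pos: [0.5231, -0.1161, 0.0606]
eef_rot: [-1.639, 1.568, 2.965]
force: [-7.5, 0.2, 1.8]
grip_width: 0.0301
```

Emit:
step_arm --motion '[[[0, 0.0052, 0.0001, -2, 0, 0], [0, 0, 0, 0, 0, 0], [0, 0, 0, 0, 0, 0]]]'

```text
time_s: 17.92
ee_pos: [0.5282, -0.1168, 0.0606]
eef_rot: [-1.666, 1.568, 2.973]
force: [-7.7, 0.6, 2.9]
grip_width: 0.0304
```

```bash
python3 - <<'E'
from h import *
st()
for i in range(4): camera("scene"); st()
E
```

```text
t 17.93 th -0.001 r 0.1487 z 0.0606 tooly-YAW 0.001  Ftan -7.75 Frad 0.03 Fz 2.86 w 0.0304
t 17.98 th -0.001 r 0.1486 z 0.0607 tooly-YAW 0.001  Ftan -7.73 Frad 0.09 Fz 3.51 w 0.0300
t 18.02 th -0.001 r 0.1486 z 0.0607 tooly-YAW 0.001  Ftan -8.98 Frad 0.88 Fz 2.86 w 0.0296
t 18.07 th -0.001 r 0.1487 z 0.0606 tooly-YAW 0.001  Ftan -8.64 Frad 0.09 Fz 2.35 w 0.0299
t 18.12 th -0.001 r 0.1486 z 0.0606 tooly-YAW 0.001  Ftan -7.64 Frad 0.79 Fz 2.11 w 0.0302
```

Emit:
step_arm --motion '[[[0, 0.0052, 0.0001, -2, 0, 0], [0, 0, 0, 0, 0, 0], [0, 0, 0, 0, 0, 0]]]'

```text
time_s: 18.5
ee_pos: [0.5333, -0.1173, 0.0606]
eef_rot: [-1.671, 1.568, 3.003]
force: [-9.3, -0.4, 3.4]
grip_width: 0.03
```

```bash
python3 - <<'E'
from h import *
st()
for i in range(5): camera("scene"); st()
E
```

```text
t 18.50 th 0.033 r 0.1488 z 0.0606 tooly-YAW 0.036  Ftan -9.29 Frad 0.79 Fz 3.37 w 0.0300
t 18.55 th 0.033 r 0.1489 z 0.0607 tooly-YAW 0.036  Ftan -9.04 Frad 0.72 Fz 3.21 w 0.0300
t 18.60 th 0.033 r 0.1489 z 0.0607 tooly-YAW 0.036  Ftan -9.63 Frad 0.75 Fz 3.10 w 0.0304
t 18.65 th 0.033 r 0.1489 z 0.0606 tooly-YAW 0.036  Ftan -9.22 Frad 0.47 Fz 3.50 w 0.0302
t 18.70 th 0.033 r 0.1488 z 0.0606 tooly-YAW 0.036  Ftan -8.61 Frad 0.43 Fz 3.22 w 0.0299
t 18.75 th 0.033 r 0.1488 z 0.0606 tooly-YAW 0.036  Ftan -8.82 Frad -0.77 Fz 2.92 w 0.0301
```

Emit:
step_arm --motion '[[[0, 0.0039, 0.0001, -1.5, 0, 0], [0, 0, 0, 0, 0, 0], [0, 0, 0, 0, 0, 0]]]'

```text
time_s: 19.12
ee_pos: [0.537, -0.1176, 0.0606]
eef_rot: [-1.698, 1.568, 3.003]
force: [-10.3, -0.4, 3.9]
grip_width: 0.03
```

```bash
python3 - <<'E'
from h import *
st()
for i in range(5): camera("scene"); st()
E
```

```text
t 19.12 th 0.059 r 0.1490 z 0.0606 tooly-YAW 0.062  Ftan -10.28 Frad 0.53 Fz 3.85 w 0.0300
t 19.18 th 0.058 r 0.1490 z 0.0606 tooly-YAW 0.062  Ftan -10.14 Frad 0.25 Fz 3.16 w 0.0302
t 19.23 th 0.059 r 0.1490 z 0.0606 tooly-YAW 0.062  Ftan -9.90 Frad -0.52 Fz 4.84 w 0.0300
t 19.27 th 0.058 r 0.1490 z 0.0606 tooly-YAW 0.062  Ftan -11.06 Frad 0.94 Fz 3.63 w 0.0304
t 19.32 th 0.059 r 0.1490 z 0.0606 tooly-YAW 0.062  Ftan -10.64 Frad 0.50 Fz 4.14 w 0.0302
t 19.38 th 0.058 r 0.1490 z 0.0606 tooly-YAW 0.062  Ftan -9.77 Frad 0.59 Fz 3.15 w 0.0303
```

The paused force averages about 10.3 N, which corresponds to roughly 50 N of clamping. Now I'll back off, open and withdraw straight up.

Emit:
step_arm --motion '[[[0, -0.002, 0, 0, 0, 0], [0, 0, 0, 0, 0, 0], [0, 0, 0, 0, 0, 0], [0, 0, 0, 0, 0, 0]]]' --fingers 0.06

```text
time_s: 19.88
ee_pos: [0.5365, -0.1176, 0.0611]
eef_rot: [1.298, 1.57, -0.285]
force: [1.0, -0.2, -0.4]
grip_width: 0.0598
```

Emit:
step_arm --motion '[[[-0.02, 0, 0, 0, 0, 0], [-0.04, 0, 0, 0, 0, 0], [-0.05, 0, 0, 0, 0, 0], [-0.03, 0, 0.06, 0, 0, 0], [0, 0, 0.05, 0, 0, 0], [0, 0, 0, 0, 0, 0], [0, 0, 0, 0, 0, 0]]]'

```text
time_s: 20.75
ee_pos: [0.5348, -0.2231, 0.1986]
eef_rot: [-2.372, 1.57, 2.327]
force: [-1.1, 0.3, 0.1]
grip_width: 0.0601
```

```bash
python3 - <<'E'
from h import *
st()
c=cam("scene");crop(c,"s12.png",0,0,512,384,1.5);crop(c,"s12z.png",190,145,160,85,5)
c=cam("side");crop(c,"d12.png",185,125,120,145,4)
c=cam("wrist");crop(c,"w12.png",0,0,512,384,1.5)
E
```

```text
t 20.75 th 0.056 r 0.2545 z 0.1986 tooly-YAW 0.061  Ftan -1.11 Frad -0.26 Fz 0.05 w 0.0601
```

View pics/s12z.png

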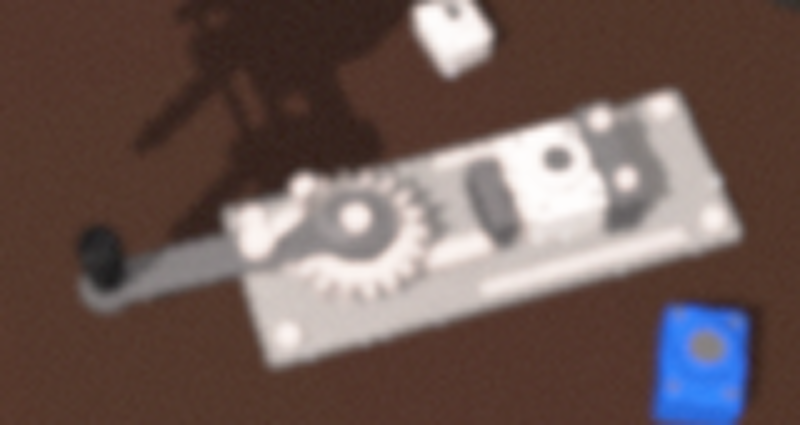

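View pics/d12.png

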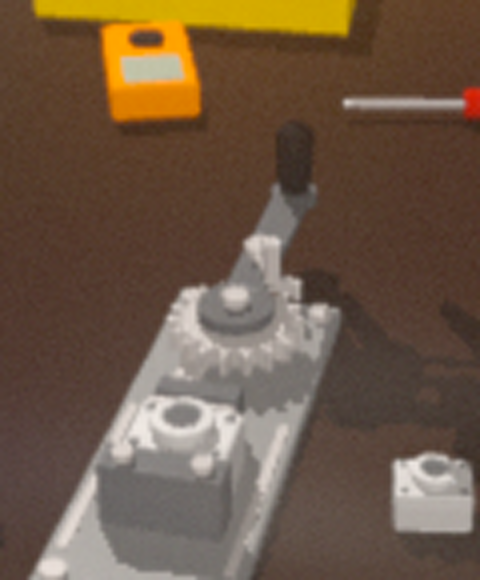

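View pics/w12.png

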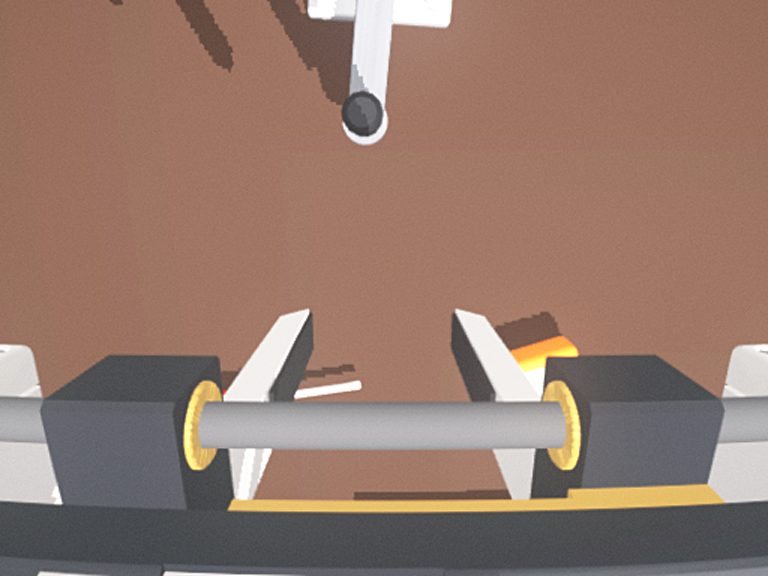

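Handle and grip are free, and the housing boss stands against the stop. The handle sprang back slightly to about -0.05, so I'll re-touch it to see whether the brake held. The pawl should only catch again near +0.06.

```bash
python3 - <<'E'
from h import *
s=cam("scene");d=cam("side")
p,e=tri(s,(190+100.5/5-.5,145+234.5/5-.5),d,(185+294.5/4-.5,125+126.5/4-.5));q=l(p);print(p,e,q,np.arctan2(q[0],-q[1]))
delta([*w((.149*np.sin(.0),-.149*np.cos(0.0))),.061])
delta([*w((.149*np.sin(-.05),-.149*np.cos(-.05))),.061])
E
```

```text
[ 0.52302216 -0.11530689  0.10250762] 0.00031161018825356967 [-0.00541285 -0.14751897] -0.036676138859449633
t 21.0 ee [ 0.535  -0.2227  0.199 ] loc [ 0.0146 -0.2537] f [-0.32  0.34  0.06] w 0.059940890979320025
tool x [ 0.  0. -1.] y [ 1.    -0.012  0.   ] z [-0.012 -1.    -0.   ]
shift in tool axes [ 0.138  -0.008  -0.1054]
t 21.0 ee [ 0.535  -0.2227  0.199 ] loc [ 0.0146 -0.2537] f [-0.32  0.34  0.06] w 0.059940890979320025
tool x [ 0.  0. -1.] y [ 1.    -0.012  0.   ] z [-0.012 -1.    -0.   ]
shift in tool axes [ 0.138  -0.0154 -0.1061]
```

Emit:
step_arm --motion '[[[0, -0.0135, -0.053, 0, 0, 0], [0.03, 0, -0.053, 0, 0, 0], [0.03, 0, 0, 0, 0, 0], [0.04, 0, 0, 0, 0, 0], [0.03, 0, 0, 0, 0, 0], [0.008, 0, 0, 0, 0, 0], [0, 0, 0, 0, 0, 0]]]'

```text
time_s: 21.88
ee_pos: [0.523, -0.1172, 0.0614]
eef_rot: [1.254, 1.571, -0.329]
force: [0.2, -1.3, -0.5]
grip_width: 0.0603
```

Emit:
step_arm --motion '[[[0, 0, 0, 0, 0, 0], [0, 0, 0, 0, 0, 0], [0, 0, 0, 0, 0, 0]]]' --fingers 0.03

```text
time_s: 22.25
ee_pos: [0.5229, -0.1174, 0.0614]
eef_rot: [1.288, 1.57, -0.296]
force: [-0.6, 0.6, -0.4]
grip_width: 0.0338
```

```bash
python3 - <<'E'
from h import *
st()
E
```

```text
t 22.25 th -0.036 r 0.1498 z 0.0614 tooly-YAW 0.062  Ftan -0.64 Frad -0.51 Fz -0.45 w 0.0338
```

Next I'll creep forward in small steps, staying below θ = 0.059 so that no compression is added.

Emit:
step_arm --motion '[[[0, 0.005, 0, 0, 0, 0], [0, 0, 0, 0, 0, 0], [0, 0, 0, 0, 0, 0]]]'

```text
time_s: 22.62
ee_pos: [0.5277, -0.1174, 0.0608]
eef_rot: [-1.872, 1.571, 2.827]
force: [-1.0, 0.5, 1.4]
grip_width: 0.0299
```

Emit:
step_arm --motion '[[[0, 0.003, 0, 0, 0, 0], [0, 0, 0, 0, 0, 0], [0, 0, 0, 0, 0, 0]]]'

```text
time_s: 23.0
ee_pos: [0.5306, -0.1175, 0.0608]
eef_rot: [-1.648, 1.57, 3.052]
force: [-2.3, -0.5, 1.5]
grip_width: 0.0296
```

Emit:
step_arm --motion '[[[0, 0.003, 0, 0, 0, 0], [0, 0, 0, 0, 0, 0], [0, 0, 0, 0, 0, 0]]]'

```text
time_s: 23.38
ee_pos: [0.5333, -0.1175, 0.0608]
eef_rot: [-1.679, 1.57, 3.021]
force: [-6.2, -0.3, 2.2]
grip_width: 0.0301
```

```bash
python3 - <<'E'
from h import *
st()
E
```

```text
t 23.38 th 0.034 r 0.1490 z 0.0608 tooly-YAW 0.062  Ftan -6.21 Frad 0.53 Fz 2.20 w 0.0301
```

Emit:
step_arm --motion '[[[0, 0.002, 0, 0, 0, 0], [0, 0, 0, 0, 0, 0], [0, 0, 0, 0, 0, 0]]]'

```text
time_s: 23.75
ee_pos: [0.5351, -0.1175, 0.0608]
eef_rot: [-1.676, 1.569, 3.023]
force: [-8.4, -0.2, 3.2]
grip_width: 0.0298
```

```bash
python3 - <<'E'
from h import *
st()
for i in range(4): camera("scene"); st()
E
```

```text
t 23.75 th 0.046 r 0.1490 z 0.0608 tooly-YAW 0.062  Ftan -8.36 Frad 0.42 Fz 3.17 w 0.0298
t 23.80 th 0.046 r 0.1490 z 0.0608 tooly-YAW 0.062  Ftan -8.35 Frad 1.32 Fz 3.51 w 0.0300
t 23.85 th 0.046 r 0.1490 z 0.0608 tooly-YAW 0.062  Ftan -7.18 Frad 0.04 Fz 3.95 w 0.0301
t 23.90 th 0.045 r 0.1489 z 0.0608 tooly-YAW 0.062  Ftan -7.91 Frad 0.48 Fz 4.07 w 0.0302
t 23.95 th 0.046 r 0.1490 z 0.0608 tooly-YAW 0.062  Ftan -7.46 Frad 1.14 Fz 3.98 w 0.0303
```

Emit:
step_arm --motion '[[[0, 0.002, 0, 0, 0, 0], [0, 0, 0, 0, 0, 0], [0, 0, 0, 0, 0, 0]]]'

```text
time_s: 24.32
ee_pos: [0.5369, -0.1175, 0.0608]
eef_rot: [-1.687, 1.569, 3.012]
force: [-10.5, 0.6, 4.8]
grip_width: 0.0302
```

```bash
python3 - <<'E'
from h import *
st()
for i in range(4): camera("scene"); st()
E
```

```text
t 24.32 th 0.057 r 0.1489 z 0.0608 tooly-YAW 0.062  Ftan -10.53 Frad -0.43 Fz 4.79 w 0.0302
t 24.38 th 0.057 r 0.1490 z 0.0607 tooly-YAW 0.062  Ftan -10.25 Frad 0.72 Fz 5.06 w 0.0299
t 24.43 th 0.057 r 0.1489 z 0.0607 tooly-YAW 0.062  Ftan -9.97 Frad 1.02 Fz 4.41 w 0.0302
t 24.48 th 0.057 r 0.1490 z 0.0607 tooly-YAW 0.062  Ftan -10.36 Frad 1.07 Fz 4.77 w 0.0303
t 24.52 th 0.058 r 0.1490 z 0.0608 tooly-YAW 0.062  Ftan -9.69 Frad -0.08 Fz 5.22 w 0.0300
```

The pawl caught again at the same handle angle with about 10.2 N, so the brake held the load. I'll let go and withdraw.

Emit:
step_arm --motion '[[[0, -0.003, 0, 0, 0, 0], [0, -0.003, 0, 0, 0, 0], [0, 0, 0, 0, 0, 0], [0, 0, 0, 0, 0, 0]]]' --fingers 0.06

```text
time_s: 25.02
ee_pos: [0.532, -0.1175, 0.061]
eef_rot: [1.448, 1.57, -0.135]
force: [-0.3, 0.4, 0.1]
grip_width: 0.0595
```

Emit:
step_arm --motion '[[[-0.02, 0, 0, 0, 0, 0], [-0.04, 0, 0, 0, 0, 0], [-0.05, 0, 0, 0, 0, 0], [-0.03, 0, 0.06, 0, 0, 0], [0, 0, 0.05, 0, 0, 0], [0, 0, 0, 0, 0, 0], [0, 0, 0, 0, 0, 0], [0, 0, 0, 0, 0, 0]]]'

```text
time_s: 26.02
ee_pos: [0.5305, -0.2223, 0.1988]
eef_rot: [-2.54, 1.571, 2.161]
force: [-0.2, 0.1, -0.3]
grip_width: 0.06
```

```bash
python3 - <<'E'
from h import *
st()
s=cam("scene");d=cam("side");crop(d,"d13.png",150,125,170,145,4);crop(s,"s13.png",0,0,512,384,1.5)
E
```

```text
t 26.02 th 0.040 r 0.2538 z 0.1988 tooly-YAW 0.063  Ftan -0.18 Frad -0.12 Fz -0.35 w 0.0600
```

View pics/d13.png

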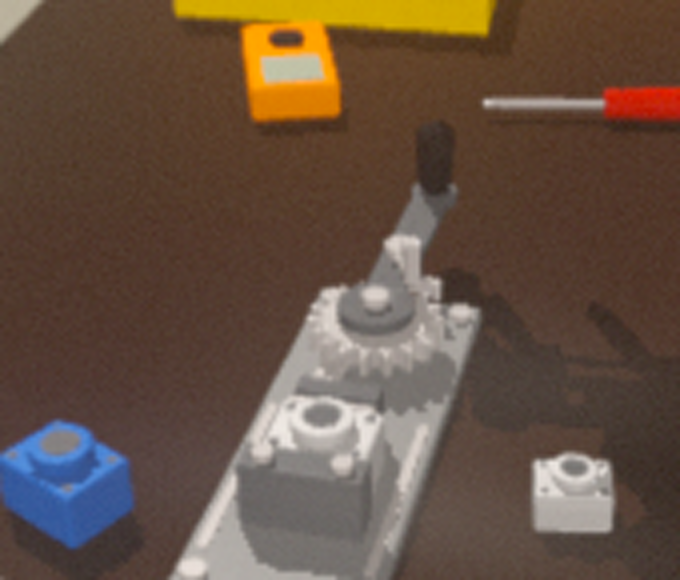

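View pics/s13.png

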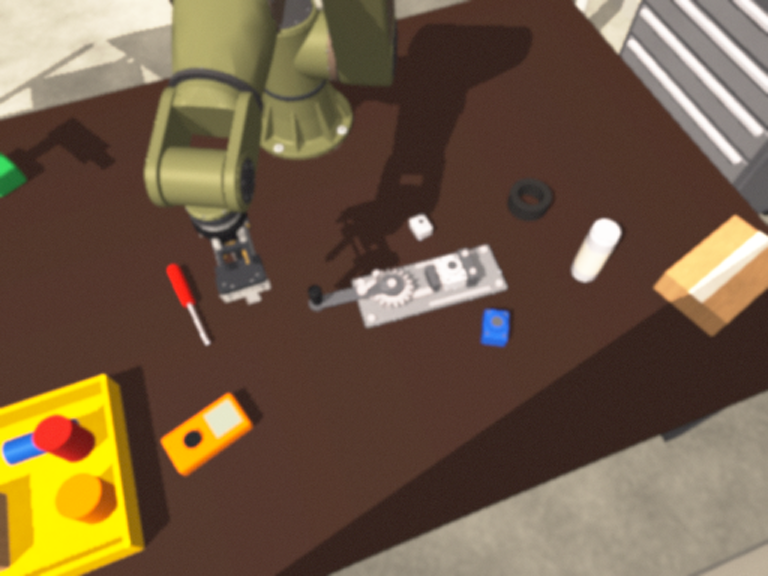

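The arm is clear of everything. The lever tab at (405,262) in the side crop is still on the tightening (robot) side, the housing is flat against the stop, and the bystanders haven't moved.

```bash
python3 -c "
from station import ticket
print(ticket.hand_in())"
```

```text
the job is handed in; nothing more can be done
None
```

The housing is clamped against the back stop at roughly 50 N and the job is handed in at about 26 s; no verdict was reported.

**What I did:** I flipped the direction lever to tightening; it measured about +0.45 rad relative to the handle. I then drove the jaw with two full swings and part of a third, moving in small steps once the pad was loading.

**Clamping force:** The paused grip force was about 10.3 N, which corresponds to roughly 50 N. This comes from the force at the grip, because there is no direct reading of the pad force.

**Last checks:**
- **Brake:** After I let go, the handle sprang back about 0.1 rad. I re-touched it, and it took about 10.2 N again at the same handle angle. That fits the brake having held, though the handle's own springiness means a slip of a few newtons can't be ruled out.
- **Final pictures:** The housing lies flat against the stop and the lever is on the tightening side. The bystanders look unmoved by eye; I did not measure them. The arm was clear, with force readings near zero.

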